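# Close the tool case: slide the cover board home and press its latch

## Task

Close the red tool case on the step stool: push the grey cover board along its rails towards the yellow latch button until it drops fully into its locating notches, then press the latch button all the way down so that it stays down and locks the board. Use the fingertips only to push and press: never lift or tip the board, and leave the saucer, the bottom bracket tool and the two tire levers where they lie. Finish with the hand clear of everything.

Things in the scene. Friction and masses are not known exactly. Their poses are not given: they have to be found in the camera images.
- case: Red plastic tool case, open on top, fixed to the stool; 366 mm long (its x from -170 to +196), 133 mm wide. Origin: on its centreline at the underside (stool top). x axis: along the rails in the sliding direction, towards the latch; z up. Above the stool: side walls and the front stop for the board 80 mm, rear end wall 64 mm, rails (red ledges inside the long walls) 60 mm.
- seat (a point): Where the cover's origin ends up when home: case x = +70 mm, y = 0, 52 mm above the stool. Four 18 mm long, 8 mm deep notches with black floors in the rails take the board's four feet here (about +-2 mm play) and nowhere else, front and rear feet run on separate tracks; a front stop keeps the board from going farther.
- cover: Loose cover board on the rails, 0.2 to 0.45 kg: grey plate 150 (x, along the rails) x 120 x 6 mm with a black raised panel 90 x 90 x 16 mm in the middle. Origin: board centre at the level of its feet's undersides, 60 mm above the stool on the rails, 52 when dropped; plate top 15 mm, panel top 31 mm above it. Axes as the case's. Starts 75 to 155 mm short of home.
- push_face (a point): Middle of the upright rear face of the cover's black panel, 45 mm behind the board's centre and 23 mm above its origin: a good place to push towards case +x. Face 90 mm wide, 16 mm high; 30 mm of bare plate lies behind it. Sliding takes 1 to 5 N; a board still pressed against its stop may need the push taken off to drop.
- latch_top (a point): Centre of the top of the round yellow latch button (30 mm across), at case x = +170 mm, y = 0, 97 mm above the stool while up, 87 mm when fully pressed. Under it a 26 mm wide steel tongue reaches 37 mm back over the front edge of the seated board; it cannot go down fully on a board that has not dropped.
- latch (a joint): Travel of the latch button in m: 0 up, grows as it is pressed straight down, 0.010 fully down. About 3 N moves it; it has no spring and stays where it is left.
- saucer: White ceramic saucer, 110 mm across, 18 mm high, beside the case; leave alone. Origin: centre of its underside.
- bb_tool: Chrome bottom bracket tool, a splined round cup standing upright, 42 mm across, 40 mm high; leave alone. Origin: centre of its underside.
- lever_a: Steel tire lever lying flat near the case on the robot's side, about 115 mm long, 14 mm wide, 6 mm high; leave alone. Origin: centre of its underside.
- lever_b: Second steel tire lever, same as the first, lying on the far side of the case; leave alone. Origin: centre of its underside.
Mind the look-alikes: they are no part of the job. Of the things like the cover, leave any that is blue, green or pink; of the rest the larger one is meant.

How it is judged:
On the way, in this order (a step that is already met when the one before it is completed fails the run):
1. the board has dropped into its notches, the latch button still up (z of cover in the frame of case below 0.0545 m and x of cover in the frame of case between 0.066 and 0.074 m and angle between cover's own z axis and vertical below 0.03 rad and value of joint latch below 0.003 m), for 0.2 s.
2. the latch button is pressed fully down (value of joint latch above 0.008 m), for 0.1 s.
At the end, for the whole second after the job is handed in: The board rests level in its notches (within 4 mm along the rails and 2.5 mm of its seated height), and the latch button stays at least 8 mm down of its 10 mm travel (z of cover in the frame of case below 0.0545 m and x of cover in the frame of case between 0.066 and 0.074 m and angle between cover's own z axis and vertical below 0.03 rad and linear speed of cover below 0.01 m/s and value of joint latch above 0.008 m); the robot touches nothing.
It fails at once if the board is lifted or tipped (z of cover in the frame of case above 0.068 m or angle between cover's own z axis and vertical above 0.15 rad).
It fails at once if the latch button is pressed before the board has dropped (value of joint latch above 0.004 m and z of cover in the frame of case above 0.057 m).
It fails at once if a bystander is moved or lifted (distance of any of saucer, bb_tool, lever_a, lever_b from where it was at the start of the episode above 0.02 m).
It also fails if it takes over 42 s, if anything falls off the work surface, if the arm or the gripper's body presses on something with over 40 N, if the wrist force passes 120 N, or if a joint passes its speed limit or range.

## Robot

A 7-joint arm with a two-finger parallel gripper is mounted at the origin on the work surface. World frame = base frame: x ahead of the robot, y to its left, z up, the work surface at z = 0. Lengths are in m, angles in rad, forces in N, time in s.
With the tool pointing down it reaches from about 0.4 to 0.85 m from the base axis. Payload 4.5 kg.
Tool frame: the origin (TCP) lies midway between the tips of the shut fingers; the grasp point (between the pads) lies 19 mm behind it; z points along the fingers, y is the line along which they close (so a half turn about z gives the same grasp; the last joint's range is limited). The gripper opens to 88 mm and grips with 3 to 60 N. Pads are 18 mm wide; open, the fingers measure 123 mm over their backs; the gripper's body (75 mm by 187 mm) begins 45 mm behind the grasp point.
Start: joints at [0.034, 0.689, -0.195, 1.565, 0.157, 0.902, -0.215], TCP at [0.625, 0, 0.239] pointing down, gripper open.
Joint ranges: [-3.01, 3.01], [-0.46, 2.08], [-1.47, 1.51], [0.13, 2.56], [-1, 4.14], [0.04, 2.09], [-2.66, 2.66]. Speed limits (rad/s): [2.57, 2.57, 3.14, 3.14, 3.14, 3.14, 3.14].

## Interface

Orientations are given as [roll, pitch, yaw] about the fixed x, y, z axes, in that order (R = Rz(yaw) Ry(pitch) Rx(roll)).
In Python, from workcell import arm, camera, camera_info gives the robot as it stands. The module is installed in compiled form; this text tells all that it offers.
- The arm moves only by the tool play_rows, never from a script. Its argument "steps" is a list of rows, each a list of 4 numbers: the shift along the tool's x, y, z in m, then the turn about the tool's z in degrees. A call has 1 to 20 rows; each row shifts and turns the commanded pose from where the row before left it, along the tool's axes as they then stand; what a row does not reach is not made up. A row lasts 1/12 s, in which the tool goes at most 41.7 mm and 7.16 degrees, less where a joint would pass 70% of its speed; a pose out of reach is approached as far as the arm can. A call with a gripper value outside its range is refused whole. "gripper" is the opening, from 0 (shut) to 1 (fully open), set as the call begins (left out, the last holds). The fingers move at their own pace and stop on an object; "newtons" is the grip in N (left out, the last holds). Time passes only in rows, so rows that do not move let the fingers close. It gives the time, the measured TCP pose, the force, the opening and the grip force at its end, in the units of the state.
- arm.state(): the state, without advancing time (a new reading comes with each control period).
- camera(name): name is "scene" or "side" or "wrist"; returns the picture (384x512x3 uint8, red, green, blue); there is no depth.
- camera_info(name): a dict with "intrinsics" (3x3 intrinsics, pixels), "dist_coeffs" ([k1, k2, p1, p2, k3] as OpenCV has them; the pictures are not rectified), "position" and "orientation" of the camera in the world. Camera axes: x right, y down, z forward; pixel columns grow to the right and rows downward; lengths in m; the calibration is good to about 2 mm. A picture is of the moment at which its call begins: read the wrist's pose just before it. camera_info takes no time and is no camera call; for the wrist camera it gives the pose at the moment of the call.
- arm.hand_in(): hands the job in; it is judged then, once.
The state is a dict: "time": time; "joint_pos": joint angles; "qd": joint speeds; "joint_torque": joint torques, N m; "ee_pos": TCP position; "ee_rot": TCP orientation; "ft_force": force on the tool from outside, world axes, zero at the start; "moment": the same for the moment, N m; "finger_gap": finger opening in m; "grip_force": force on a finger pad.
Only numpy, scipy, OpenCV 4.12 (cv2) and the standard library are available. Lean on these libraries where they do the work, as an engineer would, in place of code of your own. Each camera call takes 0.05 s, during which the arm holds its last target. There are 200 camera calls.

## Working session

There is one attempt and no reset: what is moved stays moved. The work goes in short steps, Python scripts to look and compute and a tool call to move; the robot and the scene stay as the last step left them, time stands still between calls to the robot, and variables do not carry over. Pictures are saved under pics/ and viewed, at most 10 in all, crops included, and the job is handed in when it is done.

Besides the shell and the picture viewer there is one more tool, called as name([rows], argument=value, ...), one row to a line, values as JSON. play_rows: Moves the arm, as the interface text tells. Its arguments: {"type":"object","properties":{"steps":{"type":"array","items":{"type":"array","items":{"type":"number"}}},"gripper":{"type":"number"},"newtons":{"type":"number"}},"required":["steps"]}

```bash
mkdir -p pics
python3 - <<'E'
from workcell import arm,camera,camera_info
import cv2
s=arm.state();print(s['time'],s['ee_pos'],s['ee_rot'],s['finger_gap'])
for n in("scene","side"):
    cv2.imwrite(f'pics/{n}0.png',camera(n)[:,:,::-1]);i=camera_info(n);print(n,i['position'],i['orientation'],i['intrinsics'],i['dist_coeffs'])
E
```

```text
0.0 [ 6.24361601e-01 -2.60544863e-05  2.37921761e-01] [-3.13977531e+00  1.21866428e-04  1.57090718e+00] 0.08822154429134293
scene [ 1.22258675 -0.18510451  0.91005896] [-2.43707859  0.0175562   1.3391586 ] [[426.2132419    0.         255.53412536]
 [  0.         426.2132419  196.78262314]
 [  0.           0.           1.        ]] [-0.00745439  0.          0.          0.          0.        ]
side [0.50800274 0.49973899 0.6577749 ] [-2.38852704  0.00727947 -3.10703367] [[373.8093896    0.         258.07320231]
 [  0.         373.8093896  191.82496444]
 [  0.           0.           1.        ]] [-0.11151854  0.          0.          0.          0.        ]
```

View pics/scene0.png

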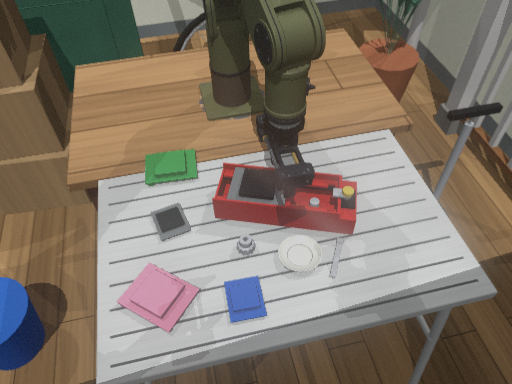

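View pics/side0.png

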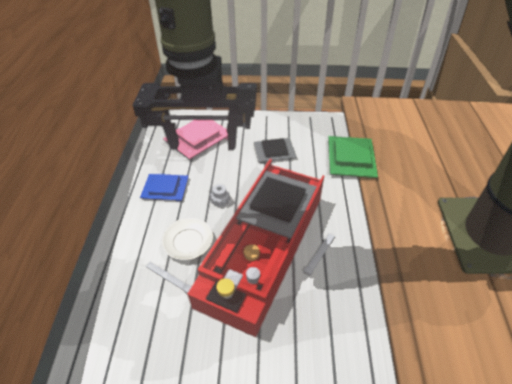

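The grey candidates for the cover are the board in the red case (scene ~(255,185), side ~(278,200)) and a small loose one (scene (170,221), side (275,150)). The one in the case is larger and sits on the rails, so it is the one meant. I'll confirm that in an enlarged crop.

Run:
```python
import cv2
a=cv2.imread('pics/side0.png')[130:335,130:350];cv2.imwrite('pics/sc.png',cv2.resize(a,None,fx=2.9,fy=2.9,interpolation=cv2.INTER_CUBIC))
a=cv2.imread('pics/scene0.png')[150:290,200:370];cv2.imwrite('pics/cc.png',cv2.resize(a,None,fx=4,fy=4,interpolation=cv2.INTER_CUBIC))
```

```text
(no output)
```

View pics/sc.png

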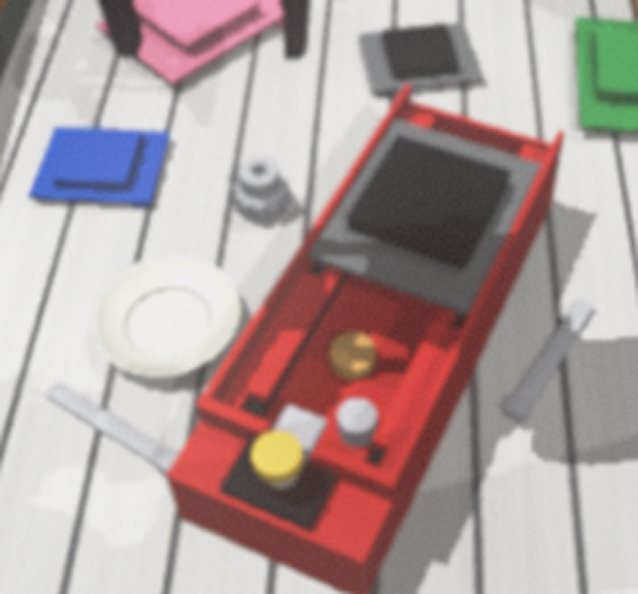

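View pics/cc.png

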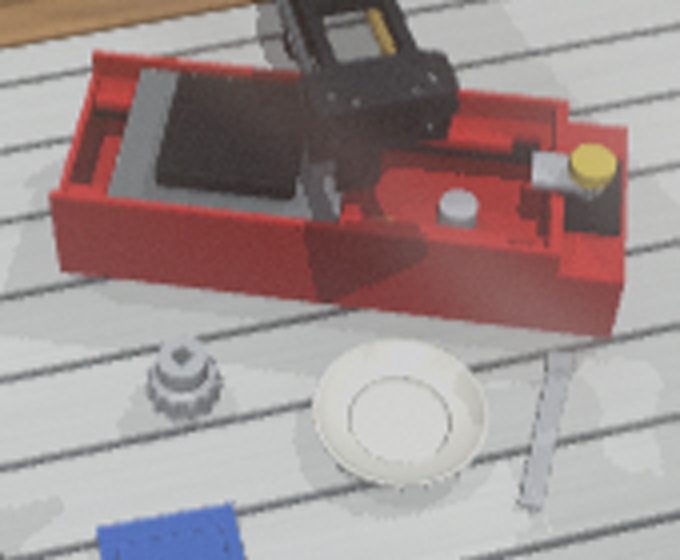

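The crops confirm it: the large grey board with the black panel is on the rails, and the small loose one has no case around it. The latch (yellow, side crop (278,452), scene crop (594,163)) is at the +y end. Next I'll fit the case pose and the board's position.

```bash
cat > fit.py <<'E'
from workcell import camera_info
import numpy as np, cv2
from scipy.optimize import least_squares
from scipy.spatial.transform import Rotation as R
def proj(n,P):
    i=camera_info(n);Rm=R.from_euler('xyz',i['orientation']).as_matrix()
    rv=cv2.Rodrigues(Rm.T)[0];t=-Rm.T@np.array(i['position'])
    return cv2.projectPoints(np.array(P,float),rv,t,np.array(i['intrinsics']),np.array(i['dist_coeffs']))[0][:,0]
S=lambda u,v:(130+u/2.9-.3,130+v/2.9-.3)
C=lambda u,v:(200+u/4-.4,150+v/4-.4)
h=66.5
case=[('side',(170,0,97),S(278,452)),('side',(-170,-h,80),S(408,92)),('side',(-170,h,80),S(560,137)),('side',(196,h,0),S(368,594)),('side',(196,-h,0),S(182,517)),
('scene',(170,0,97),C(594,163)),('scene',(-170,h,80),C(95,52)),('scene',(-170,-h,80),C(55,197)),('scene',(-170,-h,0),C(62,270)),('scene',(196,-h,0),C(612,334))]
pan=[('side',(-45,-45),S(405,135)),('side',(-45,45),S(510,180)),('side',(45,-45),S(348,215)),('side',(45,45),S(462,268)),
('scene',(-45,45),C(175,72)),('scene',(-45,-45),C(157,180)),('scene',(45,-45),C(300,195))]
def W(p,L):
    c,s=np.cos(p[3]),np.sin(p[3]);x,y,z=np.array(L)/1000
    return (p[0]+c*x-s*y,p[1]+s*x+c*y,p[2]+z)
def res(p):
    pts=[(n,W(p,L),uv) for n,L,uv in case]+[(n,W(p,(p[4]*1000+a,p[5]*1000+b,91)),uv) for n,(a,b),uv in pan]
    o=[]
    for n in('side','scene'):
        q=[t for t in pts if t[0]==n];o.append(proj(n,[t[1] for t in q])-[t[2] for t in q])
    return np.vstack(o).ravel()
if __name__=='__main__':
    r=least_squares(res,[.6,0,0,1.5,-.05,0],loss='soft_l1');p=r.x
    print(p.round(4));print(res(p).reshape(-1,2).round(1).tolist())
    for nm,L in(('latch',(170,0,97)),('push',(p[4]*1000-45,0,83)),('home push',(25,0,75)),('rearwall',(-170,0,64)),('seat',(70,0,52))):print(nm,np.round(W(p,L),4))
E
python3 fit.py
```

```text
[ 5.1150e-01  3.5400e-02 -4.7000e-03  1.1731e+00 -5.8400e-02 -1.0000e-03]
[[0.1, 1.8], [-0.4, -1.2], [2.0, -0.1], [-1.0, 4.4], [-0.3, 2.1], [-2.9, 1.5], [-0.0, -1.6], [-1.3, 2.5], [0.9, -1.4], [-0.7, -0.4], [-0.6, -0.3], [-1.7, -0.3], [-0.6, 0.5], [-1.3, 1.4], [1.5, 0.2], [-0.4, -1.8], [-1.3, -1.5]]
latch [0.5774 0.1921 0.0923]
push [ 0.4715 -0.0599  0.0783]
home push [0.5212 0.0584 0.0703]
rearwall [ 0.4457 -0.1213  0.0593]
seat [0.5386 0.0999 0.0473]
```

play_rows([
  [-0.0122, -0.0264, 0.008, 0],
  [-0.0122, -0.0264, 0.008, 0],
  [-0.0122, -0.0264, 0.008, 0],
  [-0.0122, -0.0264, 0.008, 0],
  [-0.0122, -0.0264, 0.008, 0],
  [-0.0122, -0.0264, 0.008, 0],
  [0, 0, 0, 5.7],
  [0, 0, 0, 5.7],
  [0, 0, 0, 5.7],
  [0, 0, 0, 5.7],
  [0, 0, 0, 0],
  [0, 0, 0, 0],
], gripper=0.4)

```text
time: 1.1
ee_pos: [0.4665, -0.0731, 0.1906]
ee_rot: [-3.141, 0.0, 1.176]
ft_force: [-0.2, -1.1, 0.5]
finger_gap: 0.0353
grip_force: 0.0
```

Run:
```python
from workcell import arm,camera,camera_info
import cv2,json
s=arm.state();print(s['time'],s['ee_pos'],s['ee_rot'],s['finger_gap'])
i=camera_info('wrist');a=camera('wrist')
cv2.imwrite('pics/w1.png',cv2.resize(a[:,:,::-1],(800,600)))
json.dump({k:[list(map(float,r)) for r in v] if k=='intrinsics' else list(map(float,v)) for k,v in i.items() if k in('intrinsics','dist_coeffs','position','orientation')},open('w1.json','w'));print(open('w1.json').read())
```

```text
1.1 [ 0.46648862 -0.07308745  0.19059286] [-3.14129918e+00  3.75395353e-04  1.17584031e+00] 0.03533486852457814
{"intrinsics": [[320.00167933369556, 0.0, 254.81405887101727], [0.0, 320.00167933369556, 190.95875214654245], [0.0, 0.0, 1.0]], "dist_coeffs": [-0.08973149216411795, 0.0, 0.0, 0.0, 0.0], "position": [0.49672844638570984, -0.003333381043973189, 0.33561902268884036], "orientation": [2.841053560047161, -0.0005332440732257471, -0.39597561347360277]}
```

View pics/w1.png

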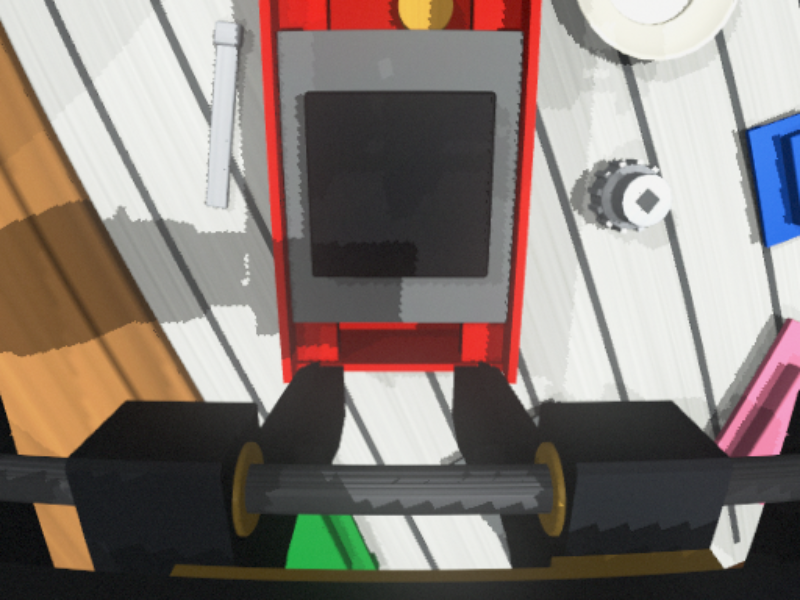

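Wrist view at 800x600: panel top corners at (305,92), (495,93), (489,277), (313,277). Plate corners at (294,323), (507,322), (278,31), (522,30). Rear wall corners at (284,382), (517,382). I'll refit with these added.

```bash
cat > fit2.py <<'E'
import fit,json,numpy as np
from scipy.optimize import least_squares
w=json.load(open('w1.json'));oi=fit.camera_info
fit.camera_info=lambda n:w if n=='wrist' else oi(n)
B=[((45,45,91),(305,92)),((45,-45,91),(495,93)),((-45,-45,91),(489,277)),((-45,45,91),(313,277)),((-75,60,75),(294,323)),((-75,-60,75),(507,322)),((75,60,75),(278,31)),((75,-60,75),(522,30))]
K=[((-170,66.5,80),(284,382)),((-170,-66.5,80),(517,382))]
def rw(p):
    P=[fit.W(p,(p[4]*1000+a,p[5]*1000+b,c)) for (a,b,c),_ in B]+[fit.W(p,L) for L,_ in K]
    return (fit.proj('wrist',P)-(np.array([uv for _,uv in B+K],float)+.5)/1.5625+.5).ravel()
p0=[.51,.035,0,1.17,-.058,0]
for f in (lambda p:np.r_[fit.res(p),rw(p)],rw):
    r=least_squares(f,p0,loss='soft_l1');p=r.x;print(p.round(4));print(rw(p).reshape(-1,2).round(1).tolist())
    for nm,L in(('latch',(170,0,97)),('push',(p[4]*1000-45,p[5]*1000,83))):print(nm,np.round(fit.W(p,L),4))
E
python3 fit2.py
```

```text
[ 5.1240e-01  3.3300e-02 -3.5000e-03  1.1779e+00 -6.0200e-02 -6.0000e-04]
[[-0.5, -0.2], [0.8, -1.2], [-0.6, -0.1], [0.0, 0.2], [0.0, -0.8], [0.0, -0.6], [-0.6, 0.6], [0.5, 0.8], [0.2, -0.3], [-1.2, -0.7]]
latch [0.5775 0.1904 0.0935]
push [ 0.4727 -0.064   0.0795]
[ 5.1290e-01  3.2900e-02 -3.1000e-03  1.1772e+00 -6.0000e-02 -1.0000e-04]
[[-0.5, -0.1], [1.0, -1.0], [-0.5, 0.2], [-0.0, 0.4], [-0.1, -0.6], [0.1, -0.3], [-0.6, 0.5], [0.8, 0.8], [0.6, 0.1], [-0.6, -0.2]]
latch [0.5781 0.1899 0.0939]
push [ 0.4727 -0.0641  0.0799]
```

play_rows([
  [-0.004, 0, 0.02, 0],
  [0, 0, 0.03, 0],
  [0, 0, 0.03, 0],
  [0, 0, 0.02, 0],
  [0, 0, 0.007, 0],
  [0, 0, 0, 0],
  [0, 0, 0, 0],
])

```text
time: 1.73
ee_pos: [0.4653, -0.0769, 0.084]
ee_rot: [-3.142, -0.0, 1.174]
ft_force: [0.2, -0.6, -0.7]
finger_gap: 0.0352
grip_force: 0.0
```

play_rows([
  [0, 0, 0.002, 0],
  [0, 0, 0.002, 0],
  [0, 0, 0.002, 0],
  [0, 0, 0, 0],
  [0, 0, 0, 0],
])

```text
time: 2.15
ee_pos: [0.4653, -0.0769, 0.078]
ee_rot: [3.141, -0.0, 1.173]
ft_force: [-0.3, -0.5, 0.3]
finger_gap: 0.0353
grip_force: 0.0
```

play_rows([
  [0.003, 0, 0, 0],
  [0.003, 0, 0, 0],
  [0.004, 0, 0, 0],
  [0.006, 0, 0, 0],
  [0.007, 0, 0, 0],
  [0.007, 0, 0, 0],
  [0.007, 0, 0, 0],
  [0.007, 0, 0, 0],
  [0.007, 0, 0, 0],
  [0.007, 0, 0, 0],
  [0.007, 0, 0, 0],
  [0.007, 0, 0, 0],
  [0.007, 0, 0, 0],
  [0.007, 0, 0, 0],
  [0.006, 0, 0, 0],
  [0.004, 0, 0, 0],
])

```text
time: 3.48
ee_pos: [0.5027, 0.0129, 0.0777]
ee_rot: [3.141, -0.001, 1.174]
ft_force: [-0.7, -3.1, 2.7]
finger_gap: 0.0349
grip_force: 2.0
```

play_rows([
  [0.005, 0, 0, 0],
  [0.006, 0, 0, 0],
  [0.006, 0, 0, 0],
  [0.006, 0, 0, 0],
  [0.004, 0, 0, 0],
  [0.003, 0, 0, 0],
  [0.002, 0, 0, 0],
])

```text
time: 4.07
ee_pos: [0.5149, 0.0418, 0.0777]
ee_rot: [3.142, -0.0, 1.173]
ft_force: [-1.1, -2.8, 1.7]
finger_gap: 0.0352
grip_force: 1.7
```

Run:
```python
from workcell import camera
import cv2
a=cv2.resize(camera('wrist')[:,:,::-1],(800,600));b=camera('scene')[150:250,200:370,::-1]
cv2.imwrite('pics/w2.png',cv2.vconcat([cv2.resize(a[:400],(600,300)),cv2.resize(b,(510,300)).copy() if 0 else cv2.resize(b,(600,300),interpolation=cv2.INTER_CUBIC)]))
```

```text
(no output)
```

View pics/w2.png

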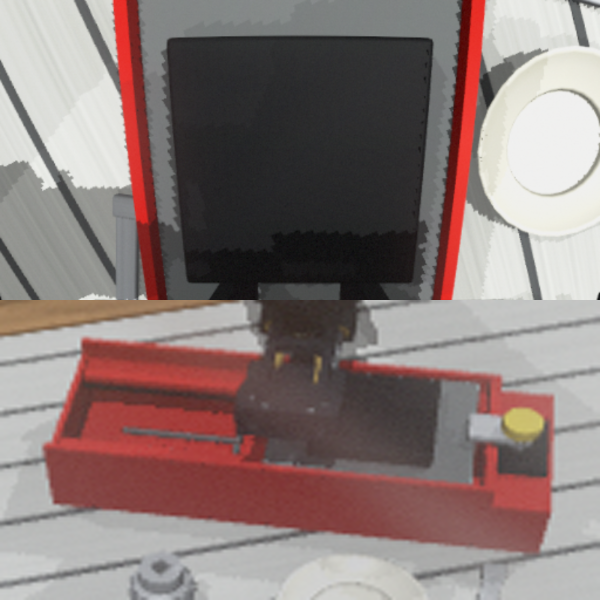

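The board is straight and just short of the stop. The panel's rear edge is at row ~282 of the upper picture, with the plate's front edge just under the tongue. I'll push the last few millimetres slowly.

play_rows([
  [0.001, 0, 0, 0],
  [0.001, 0, 0, 0],
  [0.001, 0, 0, 0],
  [0.001, 0, 0, 0],
  [0.001, 0, 0, 0],
  [0.001, 0, 0, 0],
  [0, 0, 0, 0],
])

```text
time: 4.75
ee_pos: [0.5172, 0.0471, 0.0778]
ee_rot: [3.141, -0.0, 1.173]
ft_force: [-0.8, -0.7, 1.5]
finger_gap: 0.035
grip_force: 0.6
```

play_rows([
  [0.001, 0, 0, 0],
  [0.001, 0, 0, 0],
  [0, 0, 0, 0],
])

```text
time: 5.0
ee_pos: [0.5178, 0.0486, 0.0777]
ee_rot: [3.142, 0.0, 1.173]
ft_force: [-1.2, -2.7, -0.4]
finger_gap: 0.0352
grip_force: 1.0
```

play_rows([
  [0.001, 0, 0, 0],
  [0.001, 0, 0, 0],
  [0, 0, 0, 0],
])

```text
time: 5.25
ee_pos: [0.518, 0.0492, 0.0777]
ee_rot: [-3.141, 0.002, 1.172]
ft_force: [-1.2, -3.8, 2.5]
finger_gap: 0.0352
grip_force: 2.5
```

play_rows([
  [0.001, 0, 0, 0],
  [0.001, 0, 0, 0],
  [0, 0, 0, 0],
])

```text
time: 5.5
ee_pos: [0.518, 0.0492, 0.0777]
ee_rot: [-3.141, 0.005, 1.171]
ft_force: [-2.9, -7.9, 3.0]
finger_gap: 0.0354
grip_force: 4.1
```

play_rows([
  [-0.004, 0, 0, 0],
  [-0.004, 0, 0, 0],
  [-0.004, 0, 0, 0],
  [0, 0, 0, 0],
  [0, 0, 0, 0],
])

```text
time: 5.92
ee_pos: [0.5149, 0.0415, 0.0778]
ee_rot: [3.141, -0.001, 1.173]
ft_force: [-0.1, 0.9, 0.7]
finger_gap: 0.0352
grip_force: 0.0
```

Run:
```python
from workcell import camera
import cv2
a=camera('side')[130:335,130:350,::-1];b=camera('scene')[150:250,200:370,::-1]
cv2.imwrite('pics/w3.png',cv2.hconcat([cv2.resize(a,(400,372),interpolation=cv2.INTER_CUBIC),cv2.resize(b[:,60:],(400,372),interpolation=cv2.INTER_CUBIC)]))
```

```text
(no output)
```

View pics/w3.png

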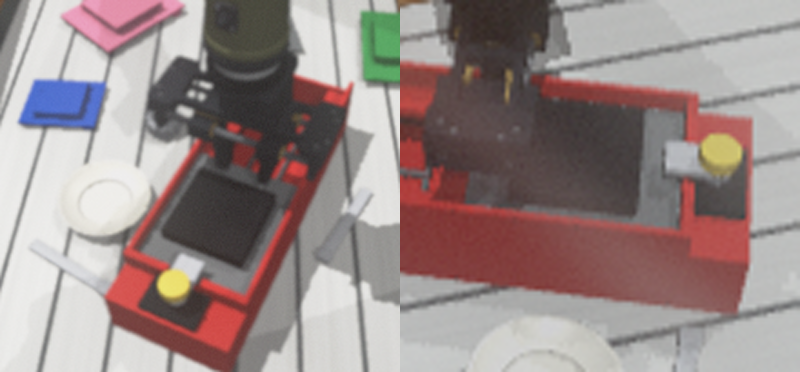

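Run:
```python
import fit,numpy as np,cv2
from workcell import camera
p=[.5124,.0333,-.0035,1.1779]
a=camera('side')[:,:,::-1]
o=[]
for z,c in((83,(0,255,0)),(91,(255,0,255))):
    P=[fit.W(p,(70+i,j,z)) for i,j in((-45,-45),(45,-45),(45,45),(-45,45))]
    im=cv2.resize(a[200:300,190:310],(480,400),interpolation=cv2.INTER_CUBIC)
    q=((fit.proj('side',P)-[190,200]+.5)*4).astype(int);print(z,q.tolist())
    o.append(cv2.polylines(im,[q],True,c,1)[:, :395])
cv2.imwrite('pics/w4.png',cv2.hconcat(o))
```

```text
83 [[202, 87], [115, 227], [295, 298], [371, 147]]
91 [[201, 77], [114, 217], [295, 288], [372, 137]]
```

View pics/w4.png

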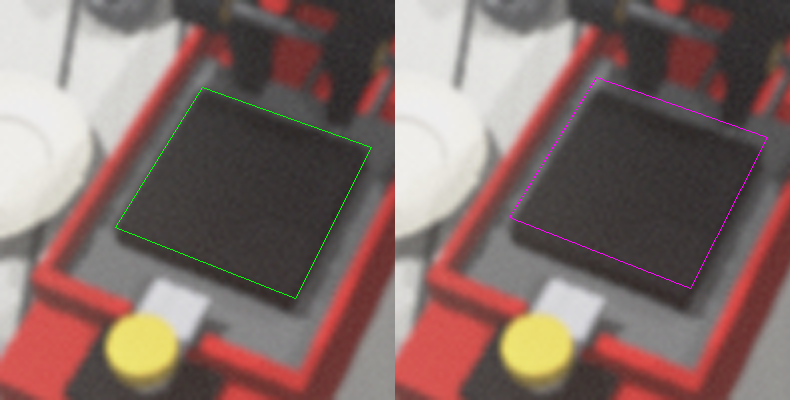

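The green outline (board seated: panel top 83 mm, x = 70) matches the panel and the magenta one (still on the rails) does not. So the board has dropped and the button is up. Next is the latch.

play_rows([
  [0, 0, -0.02, 0],
  [0, 0, -0.03, 0],
  [0, 0, -0.02, 0],
  [0.02, 0, 0, 0],
  [0.025, 0, 0, 0],
  [0.025, 0, 0, 0],
  [0.025, 0, 0, 0],
  [0.025, 0, 0, 0],
  [0.025, 0, 0, 0],
  [0.0165, 0, 0, 0],
  [0, 0, 0.02, 0],
  [0, 0, 0.015, 0],
  [0, 0, 0, 0],
  [0, 0, 0, 0],
], gripper=0)

```text
time: 7.23
ee_pos: [0.5765, 0.19, 0.1122]
ee_rot: [-3.14, 0.001, 1.173]
ft_force: [0.7, 0.2, -0.0]
finger_gap: 0.0003
grip_force: 0.0
```

play_rows([
  [0, 0, 0.008, 0],
  [0, 0, 0.004, 0],
  [0, 0, 0.003, 0],
  [0, 0, 0.003, 0],
  [0, 0, 0.003, 0],
  [0, 0, 0.003, 0],
  [0, 0, 0, 0],
])

```text
time: 7.82
ee_pos: [0.5773, 0.1899, 0.0884]
ee_rot: [3.141, 0.0, 1.173]
ft_force: [-0.3, -0.3, 0.3]
finger_gap: 0.0003
grip_force: 0.0
```

play_rows([
  [0, 0, 0.002, 0],
  [0, 0, 0.002, 0],
  [0, 0, 0.002, 0],
])

```text
time: 8.07
ee_pos: [0.5776, 0.19, 0.0871]
ee_rot: [3.141, -0.001, 1.172]
ft_force: [-12.1, -3.4, 51.7]
finger_gap: 0.0003
grip_force: 26.0
```

play_rows([
  [0, 0, 0.002, 0],
  [0, 0, 0.001, 0],
])

```text
time: 8.23
ee_pos: [0.5776, 0.19, 0.0869]
ee_rot: [3.14, -0.002, 1.172]
ft_force: [-16.2, -3.9, 65.1]
finger_gap: 0.0007
grip_force: 32.5
```

The button bottomed out at z = 0.087, its fully pressed height. I'll retreat and check.

play_rows([
  [0, 0, -0.01, 0],
  [0, 0, -0.02, 0],
  [0, 0, -0.03, 0],
  [0, 0, -0.04, 0],
  [0, 0, -0.04, 0],
  [0, 0, 0, 0],
  [0, 0, 0, 0],
  [0, 0, 0, 0],
])

```text
time: 8.9
ee_pos: [0.5767, 0.1899, 0.2192]
ee_rot: [-3.141, 0.0, 1.173]
ft_force: [0.4, 0.1, -0.7]
finger_gap: 0.0007
grip_force: 0.0
```

Run:
```python
import cv2
from workcell import camera
a=camera('side')[200:300,190:310,::-1];b=camera('scene')[150:250,260:370,::-1]
cv2.imwrite('pics/w5.png',cv2.hconcat([cv2.resize(a,(390,400),interpolation=cv2.INTER_CUBIC),cv2.resize(b,(400,400),interpolation=cv2.INTER_CUBIC)]))
```

```text
(no output)
```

View pics/w5.png

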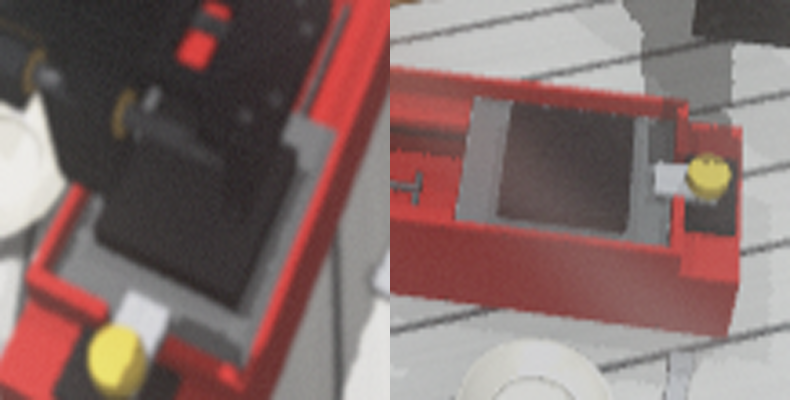

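The board is seated, the button at (708,175) is down with its tongue over the board, and the hand is clear.

```bash
python3 -c "
from workcell import arm
print(arm.hand_in())"
```

```text
the job is handed in; nothing more can be done
None
```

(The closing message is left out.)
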